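# Move the pinch-lock lid to the full spoon canister

### The arm

A 6-joint arm with a two-finger parallel gripper is mounted at the origin on the work surface. World frame = base frame: x ahead of the robot, y to its left, z up, the work surface at z = 0. Lengths are in mm, angles in rad, forces in N, time in s.
With the tool pointing down it reaches from about 350 to 775 mm from the base axis. Payload 7.3 kg.
Tool frame: the origin (TCP) lies at the very end of the fingers, on their centre line; the grasp point (between the pads) lies 19 mm behind it; z points along the fingers, x is the direction in which the jaws open and shut, and the axes are right-handed (so a half turn about z gives the same grasp; the last joint's range is limited). The gripper opens to 92 mm and grips with 3 to 60 N. Pads are 19 mm wide; open, the fingers measure 130 mm over their backs; the gripper's body (75 mm by 190 mm) begins 47 mm behind the grasp point.
Start: joints at [-1.347, 0.342, 1.524, -0, 1.275, -0.146], TCP at [189.773, -489.521, 226.741] pointing down, gripper open.
Joint ranges: [-2.53, 2.53], [-0.77, 2.02], [0.04, 2.7], [-1, 4.14], [0.28, 2.66], [-3.11, 3.11]. Speed limits (rad/s): [2.57, 2.57, 3.14, 3.14, 3.14, 3.14].

### API

Orientations are given as [roll, pitch, yaw] about the fixed x, y, z axes, in that order (R = Rz(yaw) Ry(pitch) Rx(roll)).
In Python, from plant import bot gives the robot as it stands.
- The arm moves only by the shell command python3 -m inch 'ROWS'. ROWS is JSON, a list that holds one entry, the list of rows, each a list of 7 numbers: the shift along the tool's x, y, z in m, then the turn, a rotation vector about the tool's x, y, z in degrees, then the finger opening in m, from 0 to 0.0918. In form: [[[dx, dy, dz, ax, ay, az, hand], ...]]. A call has 1 to 12 rows; each row shifts and turns the commanded pose from where the row before left it, along the tool's axes as they then stand; what a row does not reach is not made up. A row lasts 1/10 s, in which the tool goes at most 50 mm and 8.59 degrees, less where a joint would pass 70% of its speed; a pose out of reach is approached as far as the arm can. A call is refused whole if a number of a shift passes 0.05 or a number of a turn 8.59, either way. A call with a gripper value outside its range is refused whole. The fingers move at their own pace and stop on an object; the grip force is fixed at half the most. Time passes only in rows, so rows that do not move let the fingers close. It gives the time, the measured TCP pose, the force and the opening at its end, in the units of the state.
- bot.get_obs(): the state, without advancing time (a new reading comes with each control period).
- bot.capture(name): name is "scene" or "top"; returns a dict with "pixels" (400x640x3 uint8, blue, green, red), "camera_matrix" (3x3 intrinsics, pixels), "view" (4x4, takes a point from world to camera coordinates). Camera axes: x right, y down, z forward; pixel columns grow to the right and rows downward; lengths in mm; the calibration is good to about 2 mm. A picture is of the moment at which its call begins. There is no depth.
- bot.close_job(): hands the job in, once; it reports no verdict.
The state is a dict: "time": time; "joint_positions": joint angles; "dq": joint speeds; "tau": joint torques, N m; "tool_pos": TCP position; "tcp_rot": TCP orientation; "contact_force": force on the tool from outside, world axes, zero at the start; "moment": the same for the moment, N m; "grip_width": finger opening in mm.
Only numpy, scipy, OpenCV 4.12 (cv2) and the standard library are available. Lean on these libraries where they do the work, as an engineer would, in place of code of your own. Each camera call takes 0.05 s, during which the arm holds its last target. There are 200 camera calls.

### The job

The lid with the two opposed pinch buttons is locked on the empty canister. Pinch both buttons in together to free it, lift it off, and lock it onto the other canister, the open one holding the spoons: lid fully down on the rim and both buttons sprung back out. Leave both canisters standing about where they are, and do not disturb the drink can, the napkin pack or the carton.

Things in the scene. Friction and masses are not known exactly. Their poses are not given: they have to be found in the camera images.
- lid_grip (a point): Grip of the lid: a grey block (30 mm along x, 34 along y) standing on a grey plastic disc (100 mm across, 6 thick; all 0.15 kg), a white push button on each y side. Point: on the lid's axis, midway between the buttons at their mid-height, 25 mm above the disc's top, 15 mm below the block's top. z up; y runs from button to button. Button faces 54 mm apart, 38 mm when both are fully in.
- lid_seat (a point): Middle of the lid disc's underside, 31 mm below lid_grip; level with the rim's middle when the lid is home, at any yaw. A tapered plug (71 mm across, 48 at its foot) reaches 22 mm below it into the mouth. Lowered with the buttons held in, the lid centres itself in the mouth.
- lid_tongues (a point): On the lid's axis 13.5 mm below lid_seat, level with the two lock tongues, 16 mm wide and 5 thick, one under each button. They reach 41 mm from the axis at rest (under the canister's lip: locked) and 33 mm with the buttons fully in (free). Let go with the lid home, they spring out under the lip with 2 mm to spare.
- button_a (a joint): Spring push button a on the lid's grip: white ribbed block, flat face 24 mm wide, 22 mm tall, facing lid_grip's +y. 0 = fully out, 0.008 m = fully pressed in towards the grip's middle. About 2 N starts it, 7 N holds it fully in. The tongue under the lid moves with it and clears the lip from about 0.005 on.
- button_b (a joint): Spring push button b on the lid's grip: white ribbed block, flat face 24 mm wide, 22 mm tall, facing lid_grip's -y. 0 = fully out, 0.008 m = fully pressed in towards the grip's middle. About 2 N starts it, 7 N holds it fully in. The tongue under the lid moves with it and clears the lip from about 0.005 on.
- empty_canister_rim (a point): Rim of a loose clear plastic canister with a white rim: upright, 96 mm outside diameter, 150 mm tall, about 0.5 kg. Mouth 74 mm across inside a 9 mm deep inward lip; 90 mm inside below it. Round: yaw does not matter. This one is empty, and the lid is locked on it at the start. Point: middle of the mouth, level with the rim's top; z up.
- full_canister_rim (a point): Rim of a loose clear plastic canister with a white rim: upright, 96 mm outside diameter, 150 mm tall, about 0.65 kg. Mouth 74 mm across inside a 9 mm deep inward lip; 90 mm inside below it. Round: yaw does not matter. This one stands open, with white spoons standing in it whose tips end 29 mm below the rim. Point: middle of the mouth, level with the rim's top; z up.
- drink_can_mid (a point): Bystander: plain aluminium drink can, 66 mm across, 120 mm tall, standing; the point is its centre. Leave alone.
- napkin_pack_mid (a point): Bystander: white pack of napkins, 165 x 165 x 45 mm, lying; the point is its centre. Leave alone.
- carton_mid (a point): Bystander: open cardboard carton of cutlery, 140 x 210 x 70 mm with a flap up to about 125 mm at its far side; the point is the centre, 35 mm up. Leave alone.
Mind the look-alikes: they are no part of the job. Of the things that look like the part that bears lid_grip, the middle-sized one is meant.

How it is judged:
By the outcome, as a careful person would: the job done as asked, in the order asked, and still so for the second after the job is handed in, with the robot touching nothing.
It also fails if it takes over 43 s, if anything falls off the work surface, if the arm or the gripper's body presses on something with over 40 N, if the wrist force passes 120 N, or if a joint passes its speed limit or range.

## Working session

There is one attempt and no reset: what is moved stays moved. The work goes in short steps, Python scripts to look and compute and a shell command to move; the robot and the scene stay as the last step left them, time stands still between calls to the robot, and variables do not carry over. Pictures are saved under pics/ and viewed, about 8 in all and at most 12, crops included, and the job is handed in when it is done.

```bash
mkdir -p pics; ls; python3 - <<'E'
from plant import bot
import cv2, numpy as np
o=bot.get_obs();print({k:np.round(v,3).tolist() for k,v in o.items()})
for n in("scene","top"):
    c=bot.capture(n);cv2.imwrite(f"pics/{n}0.png",c["pixels"]);print(n,c["camera_matrix"],c["view"])
E
```

```text
pics
{'time': 0.0, 'joint_positions': [-1.347, 0.343, 1.525, -0.0, 1.275, -0.146], 'dq': [-0.001, -0.001, -0.001, -0.0, -0.001, 0.001], 'tau': [-0.001, -43.125, -24.422, 0.072, 0.056, -0.0], 'tool_pos': [189.667, -489.095, 226.036], 'tcp_rot': [-3.141, 0.002, -1.201], 'contact_force': [0.151, -0.013, 0.162], 'moment': [-0.014, -0.03, 0.046], 'grip_width': 91.616}
scene [[374.12115857   0.         318.00957076]
 [  0.         374.12115857 194.04849539]
 [  0.           0.           1.        ]] [[-5.11215451e-01  8.59416617e-01  7.86394296e-03  3.39626746e+02]
 [ 4.94484494e-01  3.01598389e-01 -8.15183106e-01 -1.63397122e+02]
 [-7.02953660e-01 -4.12845601e-01 -5.79149948e-01  1.62046080e+03]
 [ 0.00000000e+00  0.00000000e+00  0.00000000e+00  1.00000000e+00]]
top [[420.41769261   0.         315.98149176]
 [  0.         420.41769261 193.14809843]
 [  0.           0.           1.        ]] [[-1.99445436e-02 -9.99732882e-01 -1.16781406e-02 -9.25984428e+00]
 [-9.93578027e-01  2.11202489e-02 -1.11160419e-01  6.40671861e+02]
 [ 1.11377371e-01  9.38610008e-03 -9.93733859e-01  1.24333442e+03]
 [ 0.00000000e+00  0.00000000e+00  0.00000000e+00  1.00000000e+00]]
```

View pics/scene0.png

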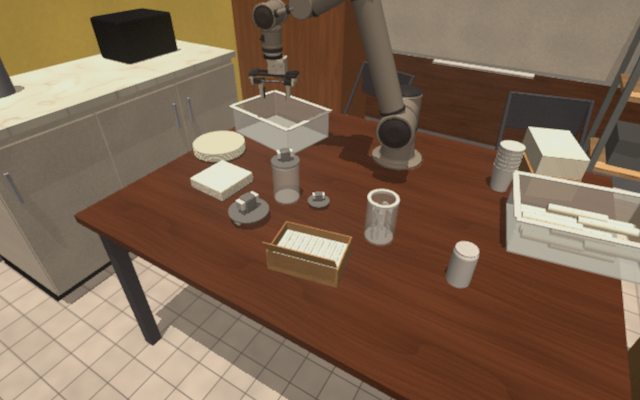

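View pics/top0.png

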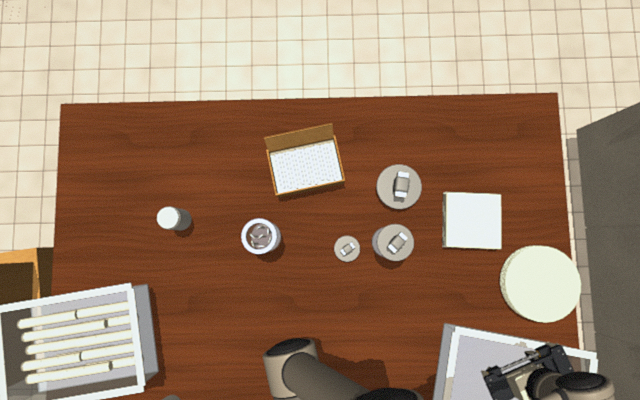

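The lid, locked on the empty canister, is at about (394,243) in top and (286,155) in scene. The open canister is at (261,236) in top and (382,200) in scene. The other lids, lying on the table, are decoys. I'll zoom in for edges and yaw.

```bash
python3 - <<'E'
import cv2, numpy as np
t=cv2.imread("pics/top0.png");s=cv2.imread("pics/scene0.png")
a=cv2.resize(t[215:275,360:430],(466,400),interpolation=cv2.INTER_CUBIC)
b=cv2.resize(t[210:264,235:290],(306,300),interpolation=cv2.INTER_CUBIC)
c=cv2.resize(s[140:180,262:312],(400,320),interpolation=cv2.INTER_CUBIC)
im=np.zeros((600,800,3),np.uint8);im[:400,:466]=a;im[:300,490:796]=b;im[300-20:600,400:]=c[:, :400]
im[:400,:400]=a[:, :400]
cv2.imwrite("pics/crop.png",im)
E
```

```text
(no output)
```

View pics/crop.png

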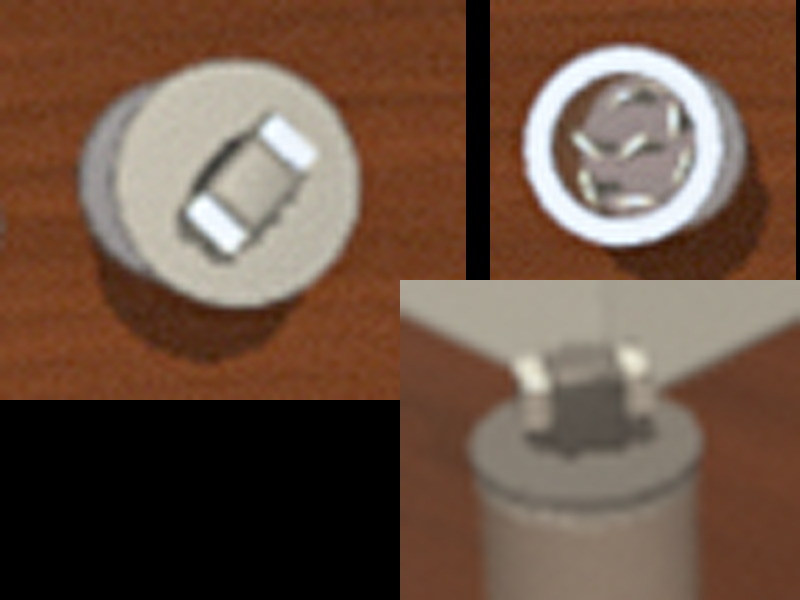

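```bash
cat > h.py <<'E'
import numpy as np
from plant import bot
def ray(cam,uv,z):
    V=cam["view"];R,t=V[:3,:3],V[:3,3];C=-R.T@t
    d=R.T@np.linalg.inv(cam["camera_matrix"])@np.array([*uv,1.]);return C+d*(z-C[2])/d[2]
def proj(cam,p):
    V=cam["view"];q=cam["camera_matrix"]@(V[:3,:3]@np.array(p)+V[:3,3]);return q[:2]/q[2]
def delta(p,yaw=None):
    "world shift in mm -> tool axes, yaw turn in deg about tool z (tool down)"
    from scipy.spatial.transform import Rotation as Ro
    o=bot.get_obs();R=Ro.from_euler('xyz',o["tcp_rot"]);print("tcp",np.round(o["tool_pos"],1),"rpy",np.round(o["tcp_rot"],3),"F",np.round(o["contact_force"],1),"w",round(float(o["grip_width"]),1),"t",o["time"])
    print("tool shift",np.round(R.inv().apply(np.array(p)-o["tool_pos"]),1))
    if yaw is not None:
        e=(yaw-o["tcp_rot"][2]+np.pi/2)%np.pi-np.pi/2;print("turn z deg",-np.degrees(e))
E
python3 - <<'E'
from h import *
c=bot.capture("top");s=bot.capture("scene")
f=lambda u,v,k:(360+(u+.5)/k-.5,215+(v+.5)/k-.5)
k=6.66
disc=ray(c,f(238.5,183,k),156)
b1=ray(c,f(289,141,k),192);b2=ray(c,f(217,226,k),192)
d=b1-b2;yaw=np.arctan2(d[1],d[0]);m=(b1+b2)/2
rim=ray(c,(235+133.5/5.56-.5,210+145.5/5.56-.5),150)
print("disc",disc,"btn mid",m,"span",np.linalg.norm(d),"yaw",yaw,"rim",rim)
# edge diameters
print(np.linalg.norm(ray(c,f(116,183,k),156)-ray(c,f(361,183,k),156)))
print("scene proj disc",proj(s,disc),"rim",proj(s,rim))
delta([m[0],m[1],230],yaw)
E
```

```text
disc [ 488.80794142 -236.30714087  156.        ] btn mid [ 488.80770873 -235.7145062   192.        ] span 44.210241590479924 yaw -0.7373061306976592 rim [513.58650017 136.36228759 150.        ]
99.58618790833076
scene proj disc [285.34288389 159.04842675] rim [383.51387284 197.2031787 ]
tcp [ 189.7 -489.3  226.3] rpy [-3.141e+00  1.000e-03 -1.201e+00] F [-0.1 -0.2  0.9] w 91.9 t 0.2
tool shift [-128.3 -370.5   -3.5]
turn z deg -26.566897691558992
```

```bash
python3 -m inch '[[[-0.0128,-0.037,-0.001,0,0,0,0.0918],[-0.0128,-0.037,-0.001,0,0,0,0.0918],[-0.0128,-0.037,0,0,0,0,0.0918],[-0.0128,-0.037,0,0,0,0,0.0918],[-0.0128,-0.037,0,0,0,0,0.0918],[-0.0128,-0.037,0,0,0,0,0.0918],[-0.0128,-0.037,0,0,0,0,0.0918],[-0.0128,-0.037,0,0,0,0,0.0918],[-0.0128,-0.037,0,0,0,0,0.0918],[-0.0128,-0.037,0,0,0,0,0.0918],[0,0,0,0,0,-8,0.0918],[0,0,0,0,0,-8,0.0918]]]'
python3 -m inch '[[[0,0,0,0,0,-8,0.0918],[0,0,0,0,0,-2.5,0.0918],[0,0,0,0,0,0,0.0918],[0,0,0,0,0,0,0.0918]]]'
python3 - <<'E'
from h import *;import cv2
delta([488.8,-236,162],-0.737)
s=bot.capture("scene");t=bot.capture("top")
im=np.zeros((600,800,3),np.uint8)
im[:560,:400]=cv2.resize(s["pixels"][120:190,260:310],(400,560),interpolation=2)
im[:400,400:]=cv2.resize(t["pixels"][200:280,360:440],(400,400),interpolation=2)
cv2.imwrite("pics/over.png",im)
E
```

```text
time: 1.4
tool_pos: [489.2, -235.2, 228.3]
tcp_rot: [3.141, 0.001, -0.914]
contact_force: [-0.5, 0.6, 1.0]
grip_width: 91.9
time: 1.8
tool_pos: [488.4, -236.4, 228.6]
tcp_rot: [3.141, 0.0, -0.74]
contact_force: [0.1, -0.1, -0.1]
grip_width: 91.8
tcp [ 488.4 -236.4  228.6] rpy [ 3.141  0.    -0.74 ] F [ 0.1 -0.1 -0.1] w 91.8 t 1.8
tool shift [ 0.  -0.6 66.6]
turn z deg -0.16633915541369965
```

View pics/over.png

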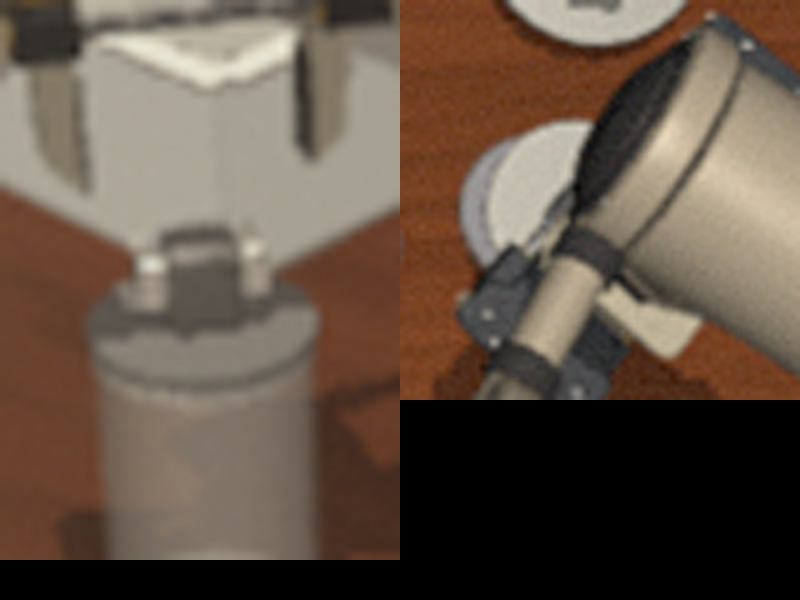

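The open fingers (tips at about crop (75,190) and (315,155)) straddle the two buttons (150,270) and (255,255), centred and aligned with them. I'll go down and pinch.

```bash
python3 -m inch '[[[0,0,0.012,0,0,0,0.0918],[0,0,0.012,0,0,0,0.0918],[0,0,0.012,0,0,0,0.0918],[0,0,0.012,0,0,0,0.0918],[0,0,0.010,0,0,0,0.0918],[0,-0.0005,0.006,0,0,0,0.0918],[0,0,0.002,0,0,0,0.0918],[0,0,0,0,0,0,0.0918]]]'
python3 -m inch '[[[0,0,0,0,0,0,0.058],[0,0,0,0,0,0,0.058],[0,0,0,0,0,0,0.058],[0,0,0,0,0,0,0.058],[0,0,0,0,0,0,0.058]]]'
python3 -m inch '[[[0,0,0,0,0,0,0.03],[0,0,0,0,0,0,0.03],[0,0,0,0,0,0,0.03],[0,0,0,0,0,0,0.03],[0,0,0,0,0,0,0.03],[0,0,0,0,0,0,0.03],[0,0,0,0,0,0,0.03]]]'
```

```text
time: 2.7
tool_pos: [488.9, -236.1, 162.6]
tcp_rot: [3.142, 0.0, -0.739]
contact_force: [0.3, 0.2, -0.2]
grip_width: 92.1
time: 3.2
tool_pos: [488.9, -236.1, 162.8]
tcp_rot: [3.142, -0.0, -0.738]
contact_force: [0.6, 0.3, -0.9]
grip_width: 59.5
time: 3.9
tool_pos: [489.0, -236.3, 163.2]
tcp_rot: [-3.142, -0.001, -0.739]
contact_force: [-0.8, -0.9, 5.6]
grip_width: 36.8
```

Opening is 36.8 mm, so both buttons are fully in. I'll lift gently.

```bash
python3 -m inch '[[[0,0,-0.003,0,0,0,0.03],[0,0,-0.005,0,0,0,0.03],[0,0,-0.007,0,0,0,0.03],[0,0,-0.010,0,0,0,0.03],[0,0,-0.010,0,0,0,0.03],[0,0,-0.015,0,0,0,0.03],[0,0,-0.015,0,0,0,0.03],[0,0,0,0,0,0,0.03]]]'
python3 - <<'E'
from h import *;import cv2
s=bot.capture("scene")
cv2.imwrite("pics/lift.png",cv2.resize(s["pixels"][100:230,240:420],(720,520),interpolation=2))
delta([513.6,136.4,227.8])
E
```

```text
time: 4.7
tool_pos: [489.9, -236.7, 230.5]
tcp_rot: [-3.141, -0.005, -0.738]
contact_force: [1.1, -0.4, -2.4]
grip_width: 36.5
tcp [ 489.3 -236.4  229. ] rpy [-3.141e+00 -3.000e-03 -7.380e-01] F [ 0.4  0.2 -2.1] w 36.7 t 4.75
tool shift [-233.  -292.     0.6]
```

View pics/lift.png

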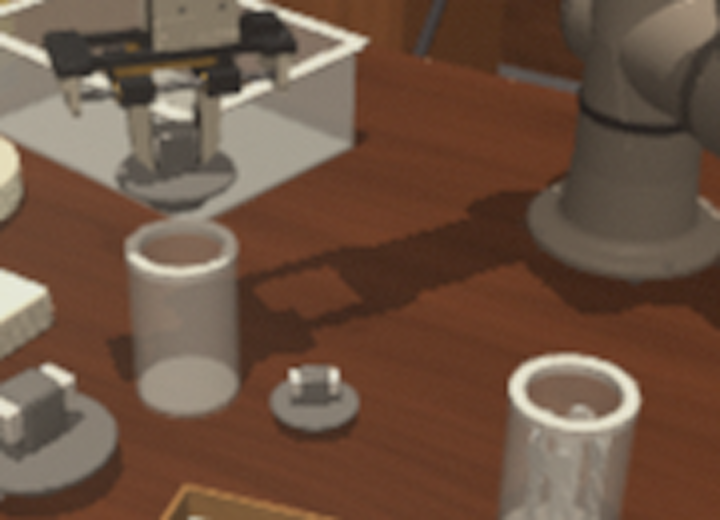

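The lid is off, hanging level in the fingers at crop (178,175). The empty canister is still standing at (183,320) and the open one is at (573,390). Next I'll carry the lid over.

```bash
python3 -m inch '[[[-0.010,-0.0125,0,0,0,0,0.03],[-0.018,-0.0225,0,0,0,0,0.03],[-0.022,-0.0275,0,0,0,0,0.03],[-0.022,-0.0275,0,0,0,0,0.03],[-0.022,-0.0275,0,0,0,0,0.03],[-0.022,-0.0275,0,0,0,0,0.03],[-0.022,-0.0275,0,0,0,0,0.03],[-0.022,-0.0275,0,0,0,0,0.03],[-0.022,-0.0275,0,0,0,0,0.03],[-0.022,-0.0275,0,0,0,0,0.03],[-0.018,-0.0225,0,0,0,0,0.03],[-0.010,-0.0135,0,0,0,0,0.03]]]'
python3 -m inch '[[[-0.001,-0.001,0,0,0,0,0.03],[0,0,0,0,0,0,0.03],[0,0,0,0,0,0,0.03]]]'
python3 - <<'E'
from h import *;import cv2
s=bot.capture("scene");t=bot.capture("top")
im=np.zeros((560,800,3),np.uint8)
im[:,:400]=cv2.resize(s["pixels"][140:252,342:422],(400,560),interpolation=2)
im[:400,400:]=cv2.resize(t["pixels"][190:270,220:300],(400,400),interpolation=2)
cv2.imwrite("pics/over2.png",im)
delta([513.6,136.4,162.5])
o=bot.get_obs();p=o["tool_pos"];print("disc centre px",proj(s,[p[0],p[1],p[2]-12]),"rim px",proj(s,[513.6,136.4,150]))
E
```

```text
time: 5.95
tool_pos: [511.9, 138.3, 226.8]
tcp_rot: [3.141, 0.002, -0.736]
contact_force: [0.0, -0.6, -1.8]
grip_width: 36.4
time: 6.25
tool_pos: [512.7, 136.2, 227.3]
tcp_rot: [3.141, 0.0, -0.739]
contact_force: [0.1, -0.4, -1.8]
grip_width: 36.4
tcp [513.  135.9 227.6] rpy [ 3.141  0.    -0.74 ] F [-0.1  0.2 -1.7] w 36.5 t 6.35
tool shift [ 0.1 -0.8 65.1]
disc centre px [385.93266914 178.62354886] rim px [383.52389316 197.20929901]
```

View pics/over2.png

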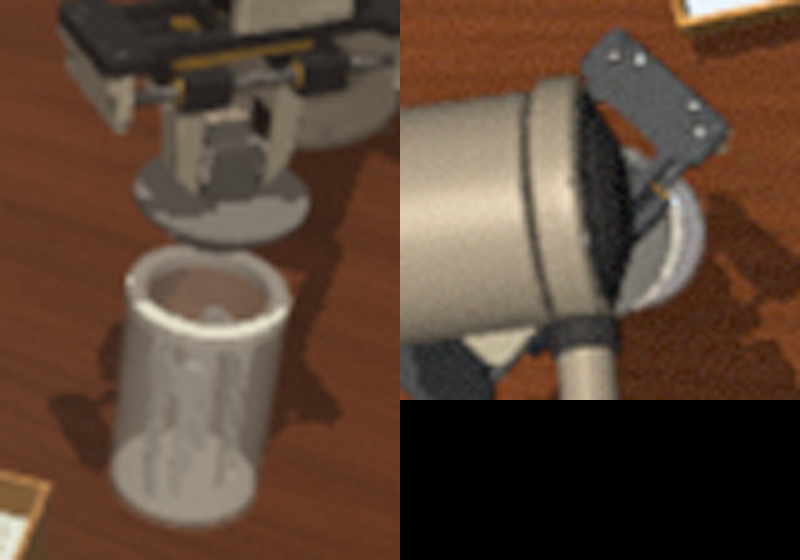

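The lid disc at crop (222,195) and the rim at (208,290) both sit within about a pixel of their predictions (219,193) and (208,286). I'll lower it.

```bash
python3 -m inch '[[[0,-0.0008,0.010,0,0,0,0.03],[0,0,0.012,0,0,0,0.03],[0,0,0.010,0,0,0,0.03],[0,0,0.008,0,0,0,0.03],[0,0,0.006,0,0,0,0.03],[0,0,0.004,0,0,0,0.03],[0,0,0.003,0,0,0,0.03],[0,0,0.003,0,0,0,0.03],[0,0,0,0,0,0,0.03]]]'
python3 -m inch '[[[0,0,0.002,0,0,0,0.03],[0,0,0.002,0,0,0,0.03],[0,0,0.002,0,0,0,0.03],[0,0,0,0,0,0,0.03]]]'
```

```text
time: 7.25
tool_pos: [513.6, 137.3, 171.5]
tcp_rot: [3.141, -0.0, -0.738]
contact_force: [-0.5, 0.7, -2.2]
grip_width: 36.4
time: 7.65
tool_pos: [513.5, 137.3, 165.4]
tcp_rot: [3.141, 0.0, -0.739]
contact_force: [-0.9, -0.5, -2.9]
grip_width: 36.7
```

```bash
python3 -m inch '[[[0,0,0.001,0,0,0,0.03],[0,0,0.001,0,0,0,0.03],[0,0,0,0,0,0,0.03]]]'
python3 -m inch '[[[0,0,0.001,0,0,0,0.03],[0,0,0.001,0,0,0,0.03],[0,0,0,0,0,0,0.03]]]'
```

```text
time: 7.95
tool_pos: [513.6, 137.2, 163.6]
tcp_rot: [3.141, -0.0, -0.739]
contact_force: [-0.7, -1.2, -2.1]
grip_width: 36.3
time: 8.25
tool_pos: [513.9, 137.3, 163.1]
tcp_rot: [-3.141, -0.001, -0.738]
contact_force: [-3.1, -1.1, 8.6]
grip_width: 36.6
```

It's in contact at z = 163.1 mm with +8.6 N. At the original grasp on the locked lid z was 163.2, so the lid is down. I'll press slightly, then release slowly.

```bash
python3 -m inch '[[[0,0,0.001,0,0,0,0.03],[0,0,0,0,0,0,0.03]]]'
python3 -m inch '[[[0,0,0,0,0,0,0.045],[0,0,0,0,0,0,0.052],[0,0,0,0,0,0,0.058],[0,0,0,0,0,0,0.065],[0,0,0,0,0,0,0.075],[0,0,0,0,0,0,0.0918],[0,0,0,0,0,0,0.0918],[0,0,0,0,0,0,0.0918],[0,0,0,0,0,0,0.0918]]]'
```

```text
time: 8.45
tool_pos: [514.0, 137.4, 163.1]
tcp_rot: [-3.14, -0.002, -0.738]
contact_force: [-5.3, -1.5, 15.9]
grip_width: 36.5
time: 9.35
tool_pos: [513.6, 137.3, 160.6]
tcp_rot: [3.141, 0.0, -0.739]
contact_force: [0.8, -0.1, -0.6]
grip_width: 91.6
```

```bash
python3 -m inch '[[[0,0,-0.008,0,0,0,0.0918],[0,0,-0.015,0,0,0,0.0918],[0,0,-0.025,0,0,0,0.0918],[0,0,-0.025,0,0,0,0.0918],[0,0,-0.025,0,0,0,0.0918],[0,0,-0.015,0,0,0,0.0918],[0,0.02,0,0,0,0,0.0918],[0,0.035,0,0,0,0,0.0918],[0,0.035,0,0,0,0,0.0918],[0,0.035,0,0,0,0,0.0918],[0,0.035,0,0,0,0,0.0918],[0,0.02,0,0,0,0,0.0918]]]'
python3 -m inch '[[[0,0,0,0,0,0,0.0918],[0,0,0,0,0,0,0.0918],[0,0,0,0,0,0,0.0918]]]'
python3 - <<'E'
from h import *;import cv2
s=bot.capture("scene");t=bot.capture("top")
cv2.imwrite("pics/topend.png",t["pixels"])
im=np.zeros((600,800,3),np.uint8)
im[:,:400]=cv2.resize(s["pixels"][165:255,350:410],(400,600),interpolation=2)
im[:350,400:]=cv2.resize(t["pixels"][200:270,220:300],(400,350),interpolation=2)
im[350:,400:]=cv2.resize(t["pixels"],(400,250),interpolation=3)
cv2.imwrite("pics/end.png",im)
E
```

```text
time: 10.55
tool_pos: [390.9, 3.0, 274.4]
tcp_rot: [3.142, -0.001, -0.739]
contact_force: [0.2, -0.3, -0.5]
grip_width: 92.0
time: 10.85
tool_pos: [393.2, 4.7, 274.0]
tcp_rot: [-3.141, -0.001, -0.738]
contact_force: [0.5, 0.1, -0.6]
grip_width: 91.8
```

View pics/end.png

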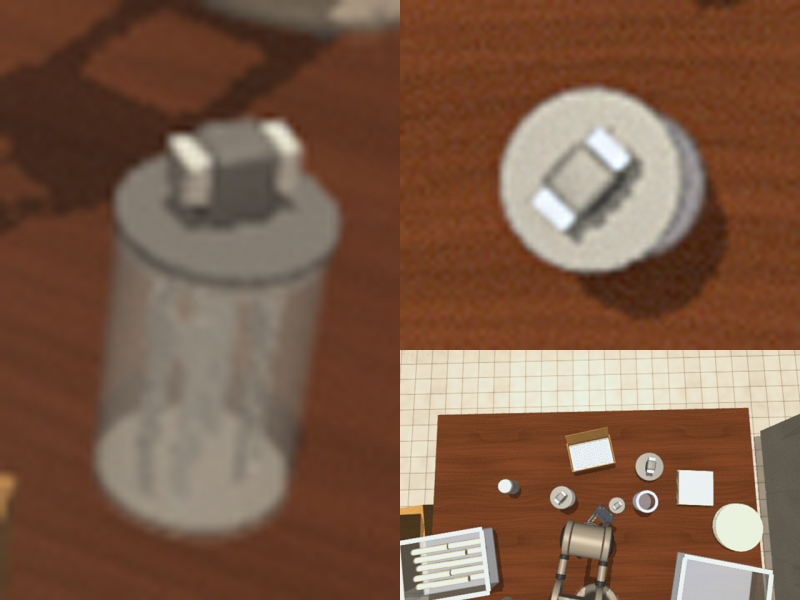

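The lid sits flat on the spoon canister with no rim gap (scene crop (228,215)). The button tops are 16.8 px apart against 16.7 px at the start, so both have sprung out. I'll do a quick numeric check of the bystanders, then hand in.

```bash
python3 - <<'E'
from h import *;import cv2
a=cv2.imread("pics/top0.png");b=cv2.imread("pics/topend.png")
for n,(x0,x1,y0,y1) in dict(can=(150,195,200,240),pack=(438,506,188,254),carton=(262,348,122,198),biglid=(374,424,162,212)).items():
    g=[np.float64(cv2.cvtColor(i[y0:y1,x0:x1],6)) for i in(a,b)];print(n,cv2.phaseCorrelate(*g))
f=lambda u,v:(220+(u-400+.5)/5-.5,200+(v+.5)/5-.5)
c=bot.capture("top")
p,q=ray(c,f(611,149),192),ray(c,f(553,210),192);print("span",np.linalg.norm(p-q),"mid",(p+q)/2,"disc",ray(c,f(590,180),156))
print(bot.close_job())
E
```

```text
can ((0.5647834382818324, -0.15895743742003177), 0.9173844729416232)
pack ((-0.03595018914653991, -0.08765030293112375), 0.9449609007979715)
carton ((-0.04568625278512428, -0.022176821469749086), 0.9766620202311123)
biglid ((-0.03518009102574382, 0.03894350739522068), 0.9254806347628856)
span 44.05484751325458 mid [513.61740139 136.77994573 192.        ] disc [513.7425108  137.96338968 156.        ]
the job is handed in; nothing more can be done
None
```

I pinched both buttons in (36.7 mm opening), lifted the lid off the empty canister, and set it on the spoon canister. I then let the buttons spring out, backed clear and handed the job in at about 11 s.

- **Lid seating:** it bottomed out at z = 163.1 mm, against 163.2 mm at the original grasp. In the pictures it sits flat with no gap.
- **Buttons:** the span between button tops is 44.1 mm, against 44.2 mm when locked at the start, so both are back out. I did not tug the lid to prove the lock.
- **Canisters:** both are standing. The lid is now within about 2 mm of where I measured the spoon canister's rim. I only judged the empty one by eye.
- **Bystanders:** image shifts were 0.1 px or less for the napkin pack and carton. The drink can read about 0.6 px (roughly 1.5 mm). The arm never went near the can, so I put that down to a weak match or changed lighting, but I did not check it further.

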